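Bring the flip tags of the screw bins up to date

ROBOT

A 6-joint arm with a two-finger parallel gripper is mounted at the origin on the work surface. World frame = base frame: x ahead of the robot, y to its left, z up, the work surface at z = 0. Lengths are in m, angles in rad, forces in N, time in s.
With the tool pointing down it reaches from about 0.275 to 0.725 m from the base axis. Payload 15.9 kg.
Tool frame: the origin (TCP) lies midway between the tips of the shut fingers; the grasp point (between the pads) lies 19 mm behind it; z points along the fingers, y is the line along which they close (so a half turn about z gives the same grasp; the last joint's range is limited). The gripper opens to 85 mm and grips with 20 to 120 N. Pads are 22 mm wide; open, the fingers measure 114 mm over their backs; the gripper's body (76 mm by 85 mm) begins 54 mm behind the grasp point. The pads swing forward as they close: fully open they stand 13 mm farther back than shut.
Start: joints at [1.171, 0.213, -0.034, 1.323, 0, 1.571], TCP at [0.195, 0.461, 0.231] pointing down, gripper open.
Joint ranges: [-2.98, 2.98], [-0.74, 1.72], [-1.14, 1.35], [-2.1, 2.04], [-1.57, 1.44], [-3.14, 3.14]. Speed limits (rad/s): [1.89, 1.89, 2.39, 2.57, 3.14, 3.14].

INTERFACE

Orientations are given as a unit quaternion [w, x, y, z].
In Python, from bench import * gives the robot as it stands. The module is installed in compiled form; this text tells all that it offers.
- The arm moves only by the tool step_hand, called after "Emit:" as name(argument=value, ...), one argument or row to a line, values as JSON. Schema: {"type":"object","properties":{"moves":{"type":"array","items":{"type":"array","items":{"type":"array","items":{"type":"number"},"minItems":5,"maxItems":5},"minItems":1,"maxItems":20},"minItems":1,"maxItems":1},"clamp_n":{"type":"number"},"only":{"type":"string"},"quiet":{"type":"boolean"},"lines":{"type":"string"}},"required":["moves"],"additionalProperties":false}. moves is a list that holds a single list of rows (three levels of brackets), with 1 to 20 rows, each of 5 numbers: dx, dy, dz in normalised numbers (1 is 300 mm), then a turn about the tool's z in fractions of the full range, 1 being pi/2 rad, then the opening from 0.0 (shut) to 1.0 (fully open); each row shifts and turns the commanded pose from where the row before left it, along the tool's axes as they then stand; what a row does not reach is not made up. A row lasts 1/12 s, in which the tool goes at most 0.0417 m and 0.125 rad, less where a joint would pass 70% of its speed; a pose out of reach is approached as far as the arm can. The fingers move at their own pace and stop on an object; clamp_n is the grip in N (left out, the last holds). Time passes only in rows, so rows that do not move let the fingers close. The tool returns the time, the measured TCP pose, the force, the opening and the grip force at its end. only (a regular expression) keeps the lines of the reply that match it, lines (a string "A,B") keeps lines A to B, and quiet returns only ok. No shift or turn number may pass 1 either way. Input that does not fit is refused with a message, and nothing moves.
- get_state(): the state, without advancing time (a new reading comes with each control period).
- snapshot(name): name is "side" or "top" or "wrist"; returns the picture (384x512x3 uint8, red, green, blue); there is no depth.
- get_calibration(name): a dict with "camera_matrix" (3x3 intrinsics, pixels), "rvec" (rotation vector, rad) and "tvec" (3), from world to camera coordinates, as OpenCV has them. Camera axes: x right, y down, z forward; pixel columns grow to the right and rows downward; lengths in m; the calibration is good to about 2 mm. The wrist camera is an equidistant fisheye: a pixel r from the principal point sees the ray r / f radians off the axis. A picture is of the moment at which its call begins: read the wrist's pose just before it. get_calibration takes no time and is no camera call; for the wrist camera it gives the pose at the moment of the call.
- sign_off(): hands the job in; it is judged then, once.
Trained networks look in the newest picture that a camera, given by its name, has taken for a name from the list of things; names that differ only in an ending like _2 or _b are one class to them, and where a whole thing is asked for, a point or a joint stands for the part that bears it (a point fixed in the world has none). Each returns a list of dicts, best first, with "confidence" (0 to 1); they miss things now and then, are a little off and sometimes report something else, mostly with a low value. They report only what shows in the picture. A call takes as long as a camera call. They do not tell look-alikes from the thing itself.
- look_for(camera, label): "xy" ([column, row] in pixels, amid what is visible of it).
- pinpoint(camera, label): "xy" ([column, row] in pixels: a listed point, or the origin of a listed thing).
The state is a dict: "time": time; "qpos": joint angles; "joint_velocities": joint speeds; "joint_efforts": joint torques, N m; "tcp_pos": TCP position; "tool_rot": TCP orientation; "wrist_force": force on the tool from outside, world axes, zero at the start; "ft_torque": the same for the moment, N m; "opening": opening from 0.0 (shut) to 1.0 (fully open); "grip_force": force on a finger pad.
Only numpy, scipy, OpenCV 4.12 (cv2) and the standard library are available. Lean on these libraries where they do the work, as an engineer would, in place of code of your own. Each camera call takes 0.05 s, during which the arm holds its last target. There are 200 camera calls.

TASK

The bins on the rack have just been restocked, but some of their flip tags are out of date. Push over with a fingertip whichever tags are wrong, so that every full bin has its tag lying with the solid disc facing up and every nearly empty bin has its tag lying with the open ring facing up. Push gently, pinch and lift nothing, and leave the bins and everything else on the bench where they are.

Things in the scene. Friction and masses are not known exactly. Their poses are not given: they have to be found in the camera images.
- rack: Low plywood bin rack fixed to the bench, 616 mm wide. Origin: on the bench under the middle of the tags' hinge line; its x points away from the robot. A rail (x -22 to 22 mm, top 62 mm up) carries five tag holders 115 mm apart; five bins stand behind it on the 12 mm thick base, one straight behind each tag, fronts at x = 98 mm; back board 74 mm high at x = 252 mm.
- tag_0 (a joint): Angle of this white flip tag on its pin, rad. 0: tipped towards the robot (rack -x), resting 46 degrees above level, open ring on its upper face; 0.77: upright; 1.54: tipped towards its bin (rack +x), 46 degrees above level, solid disc on its upper face. Loose hinge: it falls by its own weight to the side it leans. A push of 1 N or less at its free edge, level or rising, takes it over.
- holder_0: Bracket of tag_0. Origin: middle of the hinge pin, 78 mm above the bench; pin along y, x to the bin. Tag: 60 mm wide plate, 5 mm thick, free edge 58 mm from the pin: at rest 40 mm before or behind it, 120 mm up (upright: 136), outer part overhanging. Bracket 76 mm wide; its ears 82 mm up, 36 mm either side; sloped rests 86 mm up, 11 mm before and behind the pin.
- tag_1 (a joint): As tag_0, for this tag.
- holder_1: As holder_0, for tag_1.
- tag_2 (a joint): As tag_0, for this tag.
- holder_2: As holder_0, for tag_2.
- tag_3 (a joint): As tag_0, for this tag.
- holder_3: As holder_0, for tag_3.
- tag_4 (a joint): As tag_0, for this tag.
- holder_4: As holder_0, for tag_4.
- bin_a: Loose blue stock bin, filled to the top with wooden dowel pins: FULL. 140 mm deep (x), 105 mm wide (y), 76 mm high at the back, its front lip 45 mm high. Origin: centre of its underside, 12 mm above the bench, about 168 mm behind its tag's pin. Its tag is the one straight before it.
- bin_b: Loose blue stock bin, filled to the top with bright screws: FULL. Size and origin as bin_a.
- bin_c: Loose blue stock bin, filled to the top with dark screws: FULL. Size and origin as bin_a.
- bin_d: Loose blue stock bin, nearly empty, with only five brass screws on its floor: NOT full. Size and origin as bin_a.
- bin_e: Loose blue stock bin, nearly empty, with only five bolts on its floor: NOT full. Size and origin as bin_a.
- tape_measure: Yellow tape measure, 66 x 40 x 56 mm, loose, in front of the rail; leave it alone. Origin: underside.
- screw_carton: Small cardboard carton, 75 x 55 x 45 mm, loose, in front of the rail; leave it alone. Origin: underside.
- oak_offcut: Block of oak, 90 x 42 x 30 mm, lying on the rack's base between rail and bins, loose; leave it alone. Origin: underside.
- screwdriver: Screwdriver lying down, about 200 mm long, loose; leave it alone. Origin: underside.
- square: Combination square lying flat, 300 mm blade, 18 mm high, loose; leave it alone. Origin: underside.
- glue_bottle: Glue bottle, 64 mm across, 170 mm high, beyond the rack's left end, loose; leave it alone. Origin: underside.
- hammer: Hammer lying down, about 300 mm long, loose; leave it alone. Origin: underside.
- battery_pack: Black battery pack, 75 x 118 x 63 mm, loose; leave it alone. Origin: underside.
Not all that is in view belongs to the job. There is more than one size of the bin_a; the job needs the larger.

How it is judged:
By the outcome, as a careful person would: the job done as asked, in the order asked, and still so for the second after the job is handed in, with the robot touching nothing.
It also fails if it takes over 51 s, if anything falls off the work surface, if the arm or the gripper's body presses on something with over 40 N, if the wrist force passes 120 N, or if a joint passes its speed limit or range.

## Working session

There is one attempt and no reset: what is moved stays moved. The work goes in short steps, Python scripts to look and compute and a tool call to move; the robot and the scene stay as the last step left them, time stands still between calls to the robot, and variables do not carry over. Pictures are saved under pics/ and viewed, at most 10 in all, crops included, and the job is handed in when it is done.

```bash
mkdir -p pics; cat > h.py <<'E'
from bench import *
import numpy as np, cv2
def save(img,n): cv2.imwrite('pics/'+n,cv2.cvtColor(img,cv2.COLOR_RGB2BGR))
def ray(cam,px):
    c=get_calibration(cam);K=np.array(c['camera_matrix'],float);R,_=cv2.Rodrigues(np.array(c['rvec'],float));t=np.array(c['tvec'],float).ravel()
    d=np.linalg.inv(K)@np.array([px[0],px[1],1.])
    return -R.T@t,R.T@d
def at(cam,px,z):
    o,d=ray(cam,px);return o+d*(z-o[2])/d[2]
def proj(cam,P):
    c=get_calibration(cam);return cv2.projectPoints(np.array(P,float).reshape(-1,3),np.array(c['rvec'],float),np.array(c['tvec'],float),np.array(c['camera_matrix'],float),None)[0].reshape(-1,2)
E
python3 - <<'E'
from h import *
a=snapshot('top');save(cv2.resize(a,(800,600),interpolation=cv2.INTER_CUBIC),'top.png')
b=snapshot('side');save(cv2.resize(b,(800,600),interpolation=cv2.INTER_CUBIC),'side.png')
for cam in('top','side'):
  print(cam,'cam',ray(cam,(256,192)))
  for l,z in(('holder_0',.078),('bin_a',.012),('rack',0),('tag_0',.1)):
    for r in pinpoint(cam,l):print(l,np.round(r['xy']),round(r['confidence'],2),np.round(at(cam,r['xy'],z),3))
s=get_state();print(s['time'],s['tcp_pos'],s['tool_rot'])
E
```

```text
top cam (array([ 0.36289188, -0.01210761,  1.81047571]), array([ 0.11411854, -0.01070419, -0.99354909]))
holder_0 [176. 205.] 0.84 [0.522 0.261 0.078]
holder_0 [298. 197.] 0.8 [ 0.539 -0.182  0.078]
holder_0 [174. 246.] 0.72 [0.372 0.27  0.078]
holder_0 [266. 200.] 0.67 [ 0.531 -0.065  0.078]
holder_0 [206. 204.] 0.55 [0.522 0.154 0.078]
holder_0 [237. 200.] 0.53 [0.535 0.038 0.078]
bin_a [293. 157.] 0.91 [ 0.7   -0.177  0.012]
bin_a [207. 163.] 0.86 [0.685 0.153 0.012]
bin_a [265. 158.] 0.68 [ 0.7   -0.071  0.012]
bin_a [345. 147.] 0.64 [ 0.737 -0.377  0.012]
bin_a [232. 158.] 0.61 [0.703 0.058 0.012]
bin_a [176. 164.] 0.58 [0.685 0.273 0.012]
bin_a [231. 184.] 0.43 [0.604 0.064 0.012]
rack [236. 204.] 0.81 [0.527 0.044 0.   ]Traceback (most recent call last):
  File "<stdin>", line 7, in <module>
ValueError: it knows: battery_pack, bin, glue_bottle, hammer, holder, oak_offcut, rack, screw_carton, screwdriver, square, tape_measure
```

View pics/top.png

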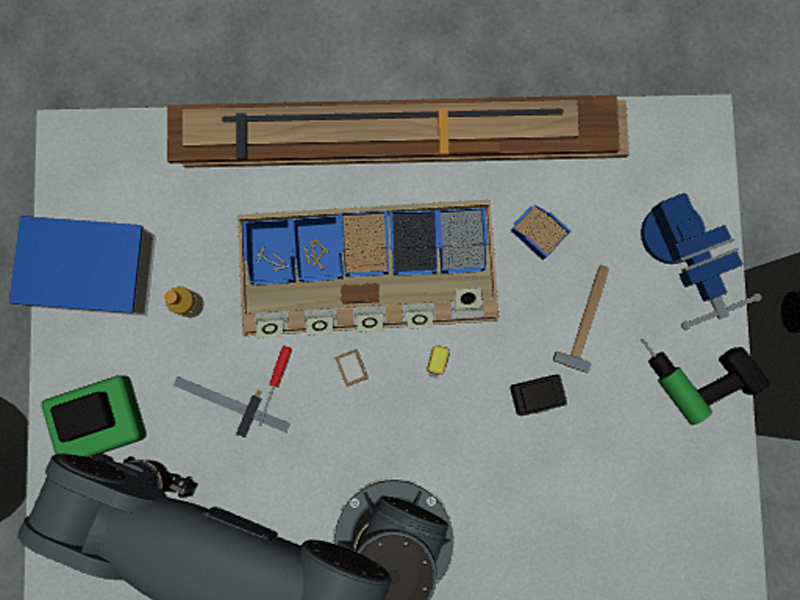

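View pics/side.png

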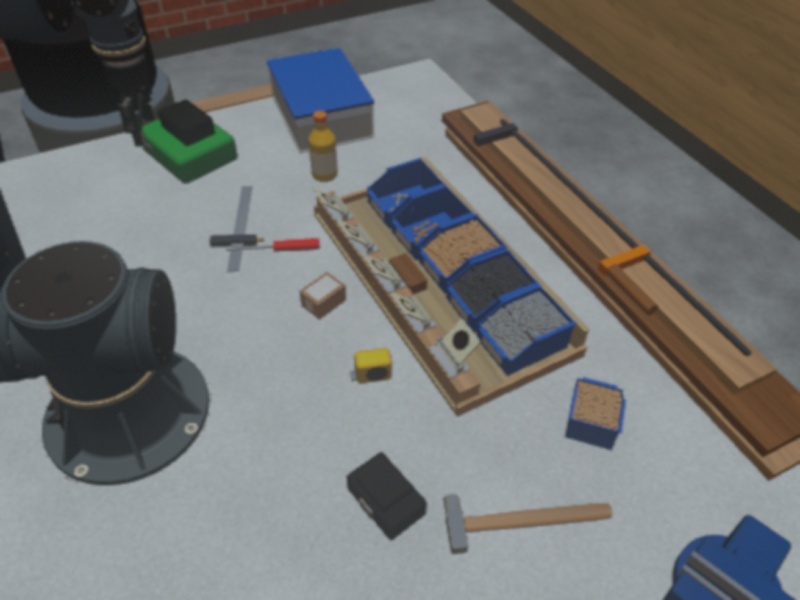

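The top view (800 px scale) shows, left to right:

| Tag (px) | Tag shows | Bin (px) | Contents |
|---|---|---|---|
| 269,327 | ring | 270,250 | bolts |
| 319,325 | ring | 317,248 | brass |
| 370,322 | ring | 364,243 | dowels |
| 420,318 | ring | 414,240 | dark screws |
| 467,297 | disc | 463,240 | bright screws |

The small bin at (540,230) stands off the rack and is not part of the job. The wrong tags appear to be the 3rd (370,322) and the 4th (420,318), since they show rings before full bins. I'll confirm in a crop and fit the rack pose.

```bash
cat > fit.py <<'E'
from h import *
from scipy.optimize import least_squares
obs=[]
for cam in('top','side'):
  img=snapshot(cam)
  for l in('holder_0','bin_a'):
    for r in pinpoint(cam,l): obs.append((cam,l[0],np.array(r['xy']),r['confidence']))
def W(p,P):
  c,s=np.cos(p[2]),np.sin(p[2]);P=np.array(P,float);return np.c_[p[0]+c*P[:,0]-s*P[:,1],p[1]+s*P[:,0]+c*P[:,1],P[:,2]]
ys=np.array([2,1,0,-1,-2])*.115
M={'h':np.c_[0*ys,ys,0*ys+.078],'b':np.c_[0*ys+.168,ys,0*ys+.012]}
p=np.array([.531,.043,.035])
for it in range(4):
  pr=[]
  for cam,l,xy,cf in obs:
    d=np.linalg.norm(proj(cam,W(p,M[l]))-xy,axis=1);k=d.argmin()
    if d[k]<(14 if it<2 else 9):pr.append((cam,l,k,xy))
  f=lambda q:np.concatenate([proj(c,W(q,M[l][k:k+1]))[0]-xy for c,l,k,xy in pr])
  p=least_squares(f,p,loss='soft_l1').x
print('rack',p.round(4),len(pr),[(c[0],l,int(k),f(p)[2*i:2*i+2].round(1)) for i,(c,l,k,_) in enumerate(pr)])
np.save('rack.npy',p)
print('pins',W(p,M['h']).round(4).tolist())
a=snapshot('top');b=snapshot('side')
def ov(cam,img,x0,y0,x1,y1,s):
  c=cv2.resize(img[y0:y1,x0:x1],None,fx=s,fy=s,interpolation=cv2.INTER_CUBIC)
  for yy in ys:
    for sg,z,x in((-.03,.12,-.04),(.03,.12,-.04),(.038,.078,0),(-.038,.078,0)):
      q=(proj(cam,W(p,[[x,yy+sg,z]]))[0]-[x0,y0]+.5)*s;cv2.circle(c,tuple(int(v) for v in q),3,(255,0,0) if z>.1 else (0,255,0),-1)
  return c
c1=ov('top',a,145,120,325,220,4.4);c2=ov('side',b,190,95,385,270,1.5)
save(c1,'crop.png')
s=get_state();print(s['time'],s['tcp_pos'],s['tool_rot'],s['opening'])
E
python3 fit.py
```

```text
rack [0.5269 0.0432 0.0385] 18 [('t', 'h', 2, array([ 0.3, -1.4])), ('t', 'h', 1, array([-2. , -3.2])), ('t', 'h', 3, array([1.1, 1.1])), ('t', 'h', 0, array([0.8, 0.7])), ('t', 'b', 4, array([ 0.6, -2.3])), ('t', 'b', 0, array([-0.6,  0.2])), ('t', 'b', 2, array([-0.1,  0.8])), ('t', 'b', 3, array([-0.4,  1. ])), ('t', 'b', 1, array([-2.1, -2. ])), ('s', 'h', 2, array([0.8, 0.6])), ('s', 'h', 0, array([ 1.7, -2.7])), ('s', 'h', 4, array([-0.2,  1. ])), ('s', 'h', 3, array([-1. ,  3.3])), ('s', 'h', 1, array([ 0.2, -0.9])), ('s', 'b', 3, array([ 0.5, -2.7])), ('s', 'b', 1, array([ 0.2, -1. ])), ('s', 'b', 0, array([-2.1,  2.6])), ('s', 'b', 2, array([-2.3,  2.8]))]
pins [[0.5181, 0.273, 0.078], [0.5225, 0.1581, 0.078], [0.5269, 0.0432, 0.078], [0.5313, -0.0717, 0.078], [0.5358, -0.1866, 0.078]]
0.65 [0.19460163 0.46056012 0.23131999] [-2.51481150e-06  1.98569350e-01  9.80086840e-01  1.52508561e-05] 0.9981338569489251
```

View pics/crop.png

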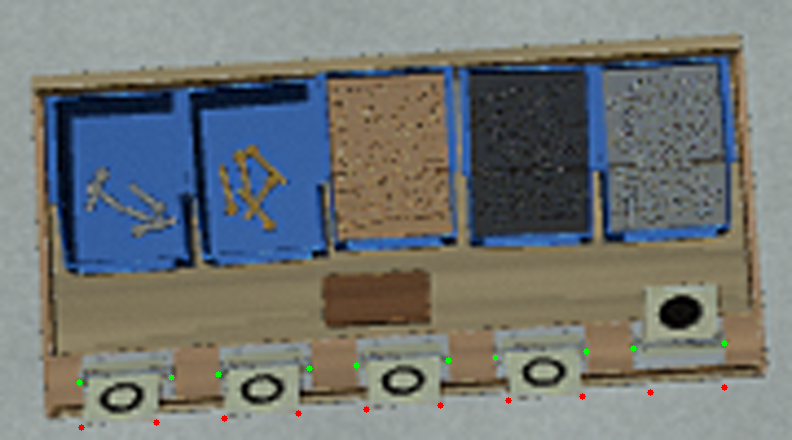

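The crop confirms it: the tags at crop px (402,380), before the dowels, and (545,372), before the dark screws, show rings before full bins. The other three tags are right. The overlay lies within about 5 mm of the tags; real x is slightly larger, so the pins are near (0.531,0.043) and (0.536,-0.072). First I turn the tool so its x points along rack -x, shut the fingers, and move to standoff before tag_2.

The rows are not in the units I measure in: shifts go in shares of 300 mm and turns go in shares of pi/2 rad. I convert before sending: -0.11 rad is -0.07.

Emit:
step_hand(
  moves=[
    [[0,0,0,-0.0694,0],[0,0,0,-0.0694,0],[0,0,0,-0.0694,0],[0,0,0,-0.07,0]],
  ],
)

```text
time: 0.98
tcp_pos: [0.1946, 0.4606, 0.2313]
tool_rot: [0.0, -0.021, 1.0, -0.0]
wrist_force: [0.9, -0.3, -0.8]
opening: 0.454
grip_force: 0.0
```

Emit:
step_hand(
  moves=[
    [[-0.049,-0.0897,0,0,0],[-0.049,-0.0897,0,0,0],[-0.049,-0.0897,0,0,0],[-0.049,-0.0897,0,0,0],[-0.049,-0.0897,0,0,0],[-0.049,-0.0897,0,0,0],[-0.049,-0.0897,0,0,0],[-0.049,-0.0897,0,0,0],[-0.049,-0.0897,0,0,0],[-0.049,-0.0897,0,0,0],[-0.049,-0.0897,0,0,0],[-0.049,-0.0897,0,0,0],[-0.049,-0.0897,0,0,0],[-0.049,-0.0897,0,0,0],[-0.049,-0.0897,0,0,0],[-0.049,-0.0897,0,0,0],[0,0,0,0,0],[0,0,0,0,0]],
  ],
)

```text
time: 2.48
tcp_pos: [0.446, 0.0381, 0.2311]
tool_rot: [-0.0, -0.017, 1.0, 0.0]
wrist_force: [-0.3, 0.2, -0.3]
opening: 0.002
grip_force: 0.0
```

```bash
python3 -c "
from h import *
s=get_state();print(s['qpos'],s['tool_rot'],s['wrist_force'])"
```

```text
[ 8.51547288e-02  1.05729725e-01 -1.62851801e-01  1.30258111e+00
  2.52110206e-05  5.06848988e-02] [-1.83587122e-04 -1.72340592e-02  9.99851466e-01  1.46228842e-07] [-0.25917049  0.22386933 -0.31580613]
```

To row units: 0.021 m is 0.07.

Emit:
step_hand(
  moves=[
    [[0,0,0.07,0,0],[0,0,0.07,0,0],[0,0,0.07,0,0],[0,0,0.07,0,0],[0,0,0.07,0,0],[0,0,0.07,0,0],[0,0,0,0,0],[0,0,0,0,0]],
  ],
)

```text
time: 3.15
tcp_pos: [0.4447, 0.0398, 0.1053]
tool_rot: [-0.001, -0.019, 1.0, 0.0]
wrist_force: [0.1, -0.2, 1.0]
opening: -0.001
grip_force: 0.0
```

Emit:
step_hand(
  moves=[
    [[-0.02,0,0,0,0],[-0.02,0,0,0,0],[-0.02,0,0,0,0],[-0.02,0,0,0,0],[-0.02,0,0,0,0],[-0.02,0,0,0,0],[-0.02,0,0,0,0],[-0.02,0,0,0,0],[-0.02,0,0,0,0]],
  ],
)

```text
time: 3.9
tcp_pos: [0.5002, 0.0412, 0.1053]
tool_rot: [-0.0, -0.019, 1.0, -0.0]
wrist_force: [-0.1, 0.3, -0.1]
opening: -0.001
grip_force: 0.1
```

```bash
python3 - <<'E'
from h import *
a=snapshot('top');b=snapshot('side')
c=np.vstack([cv2.resize(a[120:240,145:345],(600,360),interpolation=3),cv2.resize(b[100:260,190:390],(300,240),interpolation=3).repeat(1,1)[:, :].copy() if 0 else cv2.resize(b[110:200,200:425],(600,240),interpolation=3)])
save(c,'push1.png')
E
```

```text
(no output)
```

View pics/push1.png

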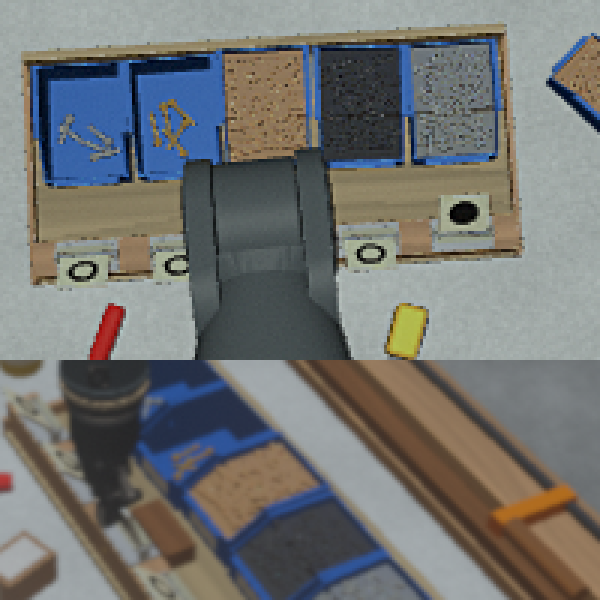

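In the crop (600 px wide), the fingertip stands at tag_2 (side view, about 110,515) and the neighbouring tags are untouched. I push on past upright, back off and look.

To row units: -0.006 m is -0.02.

Emit:
step_hand(
  moves=[
    [[-0.02,0,0,0,0],[-0.02,0,0,0,0],[-0.02,0,0,0,0],[-0.02,0,0,0,0],[0,0,0,0,0],[0,0,0,0,0],[0,0,0,0,0]],
  ],
)

```text
time: 4.58
tcp_pos: [0.5234, 0.0421, 0.1052]
tool_rot: [-0.0, -0.019, 1.0, -0.0]
wrist_force: [-1.1, 0.5, -0.2]
opening: -0.001
grip_force: 0.0
```

Emit:
step_hand(
  moves=[
    [[0.0433,0,0,0,0],[0.0433,0,0,0,0],[0.0433,0,0,0,0],[0.0433,0,0,0,0],[0.0433,0,0,0,0],[0.0433,0,0,0,0],[0.02,0,-0.0667,0,0],[0,0,-0.0667,0,0],[0,-0.0667,-0.0667,0,0],[0,-0.0767,0,0,0],[0,-0.08,0,0,0],[0,-0.08,0,0,0],[0,-0.08,0,0,0],[0,0,0,0,0],[0,0,0,0,0]],
  ],
)

```text
time: 5.83
tcp_pos: [0.4436, -0.0767, 0.1653]
tool_rot: [-0.0, -0.018, 1.0, 0.0]
wrist_force: [-0.2, 1.1, 0.5]
opening: -0.004
grip_force: 0.0
```

```bash
python3 - <<'E'
from h import *
b=snapshot('side');a=snapshot('top')
save(np.vstack([cv2.resize(a[120:220,145:345],(600,300),interpolation=3),cv2.resize(b[110:260,190:490],(600,300),interpolation=3)]),'push2.png')
E
```

```text
(no output)
```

View pics/push2.png

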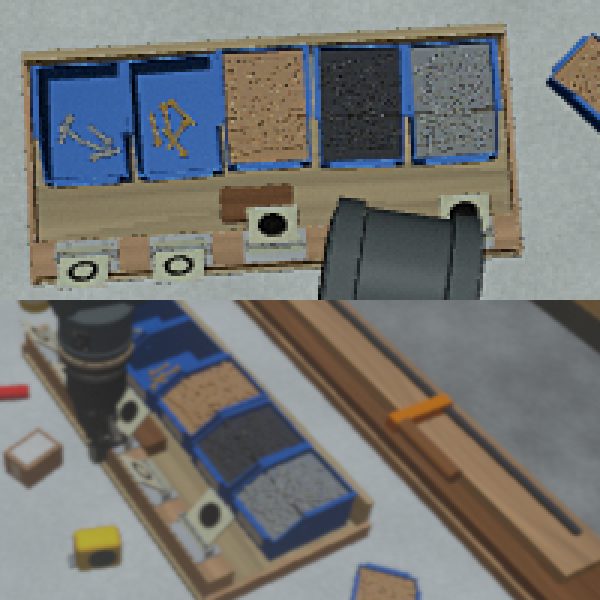

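tag_2 now shows its disc (272,224). Next is tag_3, with the same motion.

To row units: 0.02 m is 0.0667, -0.006 m is -0.02.

Emit:
step_hand(
  moves=[
    [[0,0,0.0667,0,0],[0,0,0.0667,0,0],[0,0,0.0667,0,0],[0,0,0,0,0],[-0.02,0,0,0,0],[-0.02,0,0,0,0],[-0.02,0,0,0,0],[-0.02,0,0,0,0],[-0.02,0,0,0,0],[-0.02,0,0,0,0],[-0.02,0,0,0,0],[-0.02,0,0,0,0],[-0.02,0,0,0,0]],
  ],
)

```text
time: 7.02
tcp_pos: [0.4985, -0.0739, 0.1053]
tool_rot: [-0.0, -0.019, 1.0, 0.0]
wrist_force: [0.4, 0.7, 0.0]
opening: -0.001
grip_force: 0.1
```

Emit:
step_hand(
  moves=[
    [[-0.02,0,0,0,0],[-0.02,0,0,0,0],[-0.02,0,0,0,0],[-0.02,0,0,0,0],[-0.02,0,0,0,0],[0,0,0,0,0],[0,0,0,0,0],[0,0,0,0,0]],
  ],
)

```text
time: 7.68
tcp_pos: [0.5277, -0.0728, 0.1052]
tool_rot: [-0.0, -0.019, 1.0, -0.0]
wrist_force: [-0.1, 0.7, 0.1]
opening: -0.001
grip_force: 0.0
```

Emit:
step_hand(
  moves=[
    [[0.0433,0,0,0,0],[0.0433,0,0,0,0],[0.0433,0,0,0,0],[0.0433,0,0,0,0],[0.0433,0,0,0,0],[0.0433,0,0,0,0],[0.0433,0,-0.0667,0,0],[0.0433,0,-0.0667,0,0],[0.0433,0,-0.1,0,0],[0.0433,0,-0.1,0,0],[0.0433,0,-0.1,0,0],[0.0433,0,0,0,0],[0.0433,0,0,0,0],[0,0,0,0,0],[0,0,0,0,0]],
  ],
)

```text
time: 8.93
tcp_pos: [0.3588, -0.0791, 0.2355]
tool_rot: [0.0, -0.018, 1.0, -0.0]
wrist_force: [0.3, -1.0, 0.2]
opening: 0.001
grip_force: 0.0
```

```bash
python3 - <<'E'
from h import *
b=snapshot('side');a=snapshot('top')
save(np.vstack([cv2.resize(a[120:260,95:375],(600,300),interpolation=3),cv2.resize(b[90:290,130:530],(600,300),interpolation=3)]),'push3.png')
E
```

```text
(no output)
```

View pics/push3.png

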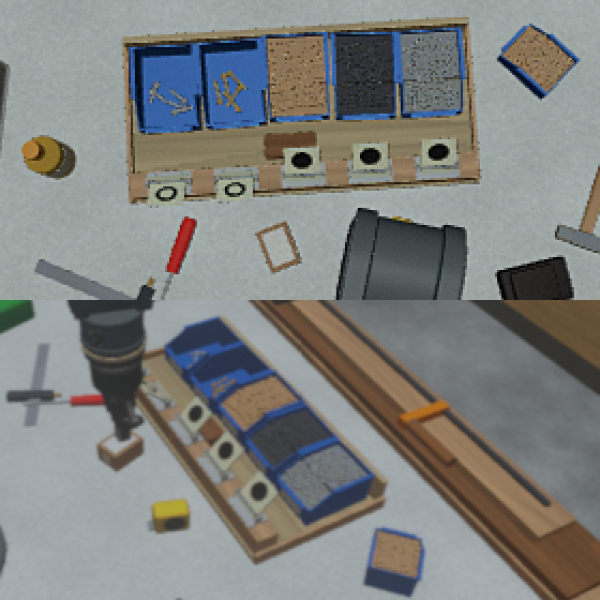

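The tags now read ring (166,193), ring (234,189), disc (302,160), disc (369,156) and disc (438,152), which matches the bins. Everything else stands where it was and the tool is clear.

```bash
python3 -c "
from bench import *
print(sign_off())"
```

```text
the job is handed in; nothing more can be done
None
```

I pushed over the two wrong tags, those before the dowel bin and the dark-screw bin. The last pictures show solid discs up at the three full bins, open rings up at the two nearly empty ones and nothing else visibly moved; the job was handed in at about 9 s.

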